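Index the weld fixture and hold the clamp down for tacking

ROBOT

A 7-joint arm with a two-finger parallel gripper is mounted at the origin on the work surface. World frame = base frame: x ahead of the robot, y to its left, z up, the work surface at z = 0. Lengths are in mm, angles in rad, forces in N, time in s.
With the tool pointing down it reaches from about 400 to 850 mm from the base axis. Payload 6.9 kg.
Tool frame: the origin (TCP) lies at the very end of the fingers, on their centre line; the grasp point (between the pads) lies 19 mm behind it; z points along the fingers, y is the direction in which the jaws open and shut (so a half turn about z gives the same grasp; the last joint's range is limited). The gripper opens to 85 mm and grips with 20 to 120 N. Pads are 22 mm wide; open, the fingers measure 114 mm over their backs; the gripper's body (76 mm by 85 mm) begins 54 mm behind the grasp point. The pads swing forward as they close: fully open they stand 13 mm farther back than shut.
Start: joints at [-1.212, 0.507, -0.238, 1.5, 0.126, 1.149, -0.155], TCP at [156.341, 605.118, 198.675] pointing down, gripper open.
Joint ranges: [-3.08, 3.08], [-0.24, 2.05], [-1.43, 1.35], [0, 2.5], [-1.52, 4.66], [0.17, 1.96], [-2.89, 2.89]. Speed limits (rad/s): [2.39, 2.39, 3.14, 3.14, 3.14, 3.14, 3.14].

INTERFACE

Orientations are given as a unit quaternion [w, x, y, z].
In Python, from station import manip, vision, spotter gives the robot as it stands.
- The arm moves only by the tool step_arm, never from a script. Its argument "plan" is a list of rows, each an object of numbers: "ax", "ay", "az": the turn, a rotation vector about the tool's x, y, z in degrees; "dx", "dy", "dz": the shift along the tool's x, y, z in mm; "jaw": the finger opening in mm, from 0 to 85.4. In form: [{"ax": .., "ay": .., "az": .., "dx": .., "dy": .., "dz": .., "jaw": ..}, ...]. A call has 1 to 10 rows; each row shifts and turns the pose as measured when the row begins, along the tool's axes as they then stand; what a row does not reach is not made up. A row lasts 1/12 s, in which the tool goes at most 41.7 mm and 7.16 degrees, less where a joint would pass 70% of its speed; a pose out of reach is approached as far as the arm can. A call with a gripper value outside its range is refused whole. The fingers move at their own pace and stop on an object; "newtons" is the grip in N (left out, the last holds). Time passes only in rows, so rows that do not move let the fingers close. It gives the time, the measured TCP pose, the force and the opening at its end, in the units of the state.
- manip.sense(): the state, without advancing time (a new reading comes with each control period).
- vision.camera(name): name is "side" or "top"; returns a dict with "pixels" (400x640x3 uint8, red, green, blue), "fovy" (degrees; the focal length in pixels is half the picture's height over the tangent of half this angle, whatever the lens; pixels are square), "cx", "cy" (the principal point, pixels), "distortion" ([k1, k2, p1, p2, k3] as OpenCV has them; the pictures are not rectified), "world_to_cam" (4x4, takes a point from world to camera coordinates). Camera axes: x right, y up, looking along -z (the intrinsics and any distortion apply to the point x, -y, -z); pixel columns grow to the right and rows downward; lengths in mm; the calibration is good to about 2 mm. A picture is of the moment at which its call begins. There is no depth.
- manip.job_done(): hands the job in, once; it reports no verdict.
Trained networks look in the newest picture that a camera, given by its name, has taken for a name from the list of things; names that differ only in an ending like _2 or _b are one class to them, and where a whole thing is asked for, a point or a joint stands for the part that bears it (a point fixed in the world has none). Each returns a list of dicts, best first, with "conf" (0 to 1); they miss things now and then, are a little off and sometimes report something else, mostly with a low value. They report only what shows in the picture. A call takes as long as a camera call.
- spotter.search_frame(camera, query): "box" ([centre column, centre row, width, height] in pixels, round what is visible of it).
The state is a dict: "time_s": time; "joint_pos": joint angles; "qvel": joint speeds; "joint_efforts": joint torques, N m; "ee_pos": TCP position; "tcp_rot": TCP orientation; "wrist_force": force on the tool from outside, world axes, zero at the start; "ft_torque": the same for the moment, N m; "gripper_width": finger opening in mm.
Only numpy, scipy, OpenCV 4.12 (cv2) and the standard library are available. Lean on these libraries where they do the work, as an engineer would, in place of code of your own. Each camera call takes 0.05 s, during which the arm holds its last target. There are 200 camera calls.

TASK

On the welding fixture, turn the index plate clockwise (seen from above) by its upright bar until it clicks home against its stop and the round boss stands under the clamp's pad, leaving the clamp up meanwhile. Then press the spring-loaded clamp handle down so that the pad clamps the boss with about 10 N, its spring spindle pushed in about 4 mm and never squeezed fully in, and finish while still holding the handle there, ready for tacking. Leave the hammer and the offcuts alone.

Things in the scene. Friction and masses are not known exactly. Their poses are not given: they have to be found in the camera images.
- fixture: Welding fixture bolted to the table: dark steel base plate 300 x 360 x 10 mm. Origin: on the table under the index plate's axis; z up. In its frame the base spans x -130..170, y -170..190 mm; the clamp arm lies at x = 100 mm, parallel to y, from its pivot at y = -100 mm (80 mm high) to the handle at y = 118 mm.
- plate (a joint): Angle (rad) of the index plate, growing clockwise from above. Starts at 0 to 0.55. It turns freely to 0.97, then a lug on its rim meets a sprung click pin (up to about 0.3 N m); past the hump at 1.13 it clicks onto its stop at 1.25 and stays. Its ear points at (1.25 - value) anticlockwise from the fixture's +x, so along +x when seated.
- bar_centre (a point): Centre of the upright flat bar across the index plate's axis, the grip for turning: 56 mm long (along the line from axis to boss), 12 mm thick, from 26 to 91 mm above the table; this point is on the axis, 58.5 mm above the table. The bar points the same way as the ear (see the plate's angle).
- boss_top (a point): Centre of the flat top of a round boss 32 mm across, 38 mm tall, 64 mm above the table, on the ear of the index plate, 100 mm from its axis. The plate is a steel disc 150 mm across, top face 26 mm above the table.
- clamp (a joint): Angle (rad) of the sprung clamp arm: 0 up (rest), grows as the handle goes down, hard stop 0.24. With the boss beneath, the pad touches it at about 0.12, and 0.16 gives about 10 N. Springs back up when let go.
- paddle (a point): Centre of the top of the clamp's handle: a black flat rubber pad 46 x 50 mm at the arm's free end, 220 mm from its pivot, about 118 mm above the table at rest, sloping 8 degrees. With the boss in place, pressed straight down it sinks 26 mm until the pad meets the boss, 35 mm for 10 N on the boss (about 8 N on the handle), 48 mm when the spindle is fully in.
- spindle (a joint): How far (m) the clamp's spring-loaded pad spindle is pushed in: 0 free, 0.010 fully in. Its push on the boss is 6 N as it starts to move plus 1 N per mm.
- pad_tip (a point): Lowest point of the clamp's ball-shaped pad (20 mm across), half-way along the arm, 100 mm from the pivot; 12 mm above the boss's height at rest.
- hammer: Bystander: hammer 260 mm long lying on the table on the fixture's -y side.
- offcut_tube: Bystander: standing tube offcut 50 mm across, 60 mm tall, beside the fixture on its +y side; origin at its foot.
- offcut_angle: Bystander: angle-iron offcut 110 mm long, 40 mm tall, lying beyond the fixture on its +x side; origin at its underside.

How it is judged (in metres and radians):
On the way, in this order (a step that is already met when the one before it is completed fails the run):
1. the index plate has clicked into its seat while the clamp is up (value of joint plate above 1.17 rad and value of joint clamp below 0.05 rad), for 0.3 s.
2. the clamp's pad is pressed on the boss (value of joint spindle above 0.001 m and value of joint clamp above 0.09 rad), for 0.2 s.
At the end, for the whole second after the job is handed in: Index plate clicked in its seat (angle above 1.17 rad), clamp pad within 12 mm of the boss's centre, spindle pushed in by 1 to 7.5 mm (7 to 13.5 N on the boss), the fingers still pressing the handle with more than 2 N (value of joint plate above 1.17 rad and horizontal distance between pad_tip and boss_top below 0.012 m and value of joint clamp above 0.1 rad and value of joint spindle between 0.001 and 0.0075 m and contact force between the fingers and fixture above 2 N); the arm keeps its last pose, push and grip.
It fails at once if the spring spindle was squeezed fully in (value of joint spindle above 0.0095 m).
It fails at once if the clamp was pressed before the plate had clicked (value of joint clamp above 0.08 rad and value of joint plate below 1.1 rad).
It fails at once if a bystander was moved (distance of any of hammer, offcut_tube, offcut_angle from where it was at the start of the episode above 0.03 m).
It also fails if it takes over 42 s, if anything falls off the work surface, if the arm or the gripper's body presses on something with over 40 N, if the wrist force passes 120 N, or if a joint passes its speed limit or range.

## Working session

There is one attempt and no reset: what is moved stays moved. The work goes in short steps, Python scripts to look and compute and a tool call to move; the robot and the scene stay as the last step left them, time stands still between calls to the robot, and variables do not carry over. Pictures are saved under pics/ and viewed, about 8 in all and at most 12, crops included, and the job is handed in when it is done.

Besides the shell and the picture viewer there is one more tool, called after ">>>" as name(argument=value, ...), one argument or row to a line, values as JSON. step_arm: Moves the arm, as the interface text tells. Its arguments: {"type":"object","properties":{"plan":{"type":"array"},"newtons":{"type":"number"}},"required":["plan"]}

```bash
mkdir -p pics; cat > h.py <<'E'
import numpy as np, cv2
from station import manip, vision, spotter
def cam(n):
    c=vision.camera(n); im=np.array(c["pixels"]); f=im.shape[0]/2/np.tan(np.radians(c["fovy"])/2)
    c["K"]=np.array([[f,0,c["cx"]],[0,f,c["cy"]],[0,0,1.]]); c["D"]=np.array(c["distortion"],float)
    c["M"]=np.diag([1,-1,-1,1.])@np.array(c["world_to_cam"]); return c
def save(c,name,crop=None,s=1):
    im=np.array(c["pixels"])[:,:,::-1]
    if crop: a,b,d,e=crop; im=im[b:e,a:d]
    cv2.imwrite("pics/"+name,cv2.resize(im,None,fx=s,fy=s,interpolation=cv2.INTER_CUBIC))
def proj(c,P):
    P=np.atleast_2d(np.array(P,float)); M=c["M"]
    return cv2.projectPoints(P,cv2.Rodrigues(M[:3,:3])[0],M[:3,3],c["K"],c["D"])[0].reshape(-1,2)
def atz(c,uv,z):
    n=cv2.undistortPoints(np.array([[uv]],float),c["K"],c["D"]).ravel()
    R=c["M"][:3,:3];t=c["M"][:3,3]; o=-R.T@t; d=R.T@np.array([n[0],n[1],1]); return o+d*(z-o[2])/d[2]
E
python3 - <<'E'
from h import *
for n in("top","side"):
    c=cam(n); save(c,n+"0.png",s=1.25); print(n,c["fovy"],c["D"],(-c["M"][:3,:3].T@c["M"][:3,3]).round())
    for q,z in(("fixture",10),("bar_centre",58),("boss_top",64),("paddle",118),("pad_tip",76),("plate",26),("hammer",10),("offcut_tube",60),("offcut_angle",20)):
        for r in spotter.search_frame(n,q)[:2]: print(q,np.round(r["box"]),round(r["conf"],2),atz(c,r["box"][:2],z).round())
s=manip.sense(); print(s["time_s"],s["ee_pos"],s["tcp_rot"],s["wrist_force"])
E
```

```text
top 52.348363659686385 [-0.00632957  0.          0.          0.          0.        ] [ 486.   61. 1048.]
fixture [333. 235. 153. 138.] 0.93 [512.  39.  10.]
bar_centre [328. 241.  77.  57.] 0.59 [497.  50.  58.]
boss_top [326. 243.  75.  58.] 0.66 [491.  57.  64.]
boss_top [318. 204. 106.  28.] 0.59 [585.  76.  64.]
paddle [318. 204. 109.  24.] 0.88 [580.  76. 118.]
plate [326. 241.  74.  61.] 0.73 [497.  54.  26.]
hammer [424. 220.  49.  98.] 0.92 [ 556. -194.   10.]
offcut_tube [223. 276.  27.  27.] 0.75 [409. 299.  60.]
offcut_angle [335. 152.  50.  16.] 0.68 [726.  37.  20.]
side 49.292402228147836 [-0.12102442  0.          0.          0.          0.        ] [557. 828. 571.]
fixture [377. 249. 164. 128.] 0.77 [497.  67.  10.]
bar_centre [377. 238.  65.  68.] 0.75 [501.  96.  58.]
boss_top [379. 240.  67.  65.] 0.7 [498. 110.  64.]
paddle [340. 218.  32.  50.] 0.8 [577. 119. 118.]
pad_tip [332. 202.   5.  11.] 0.49 [598. -16.  76.]
plate [377. 238.  63.  66.] 0.68 [499.  49.  26.]
plate [338. 220.  33.  52.] 0.42 [584. -16.  26.]
offcut_tube [434. 329.  33.  48.] 0.94 [422. 341.  60.]
offcut_tube [331. 202.  10.   9.] 0.66 [602. -41.  60.]
offcut_angle [272. 237.  21.  41.] 0.96 [728.  50.  20.]
offcut_angle [339. 220.  32.  56.] 0.4 [583. -27.  20.]
1.0 [156.35160608 605.13287067 198.68597907] [-8.61828655e-06  1.26102117e-01  9.92017266e-01  1.25849691e-05] [0.62175178 0.12133974 0.40180987]
```

View pics/top0.png

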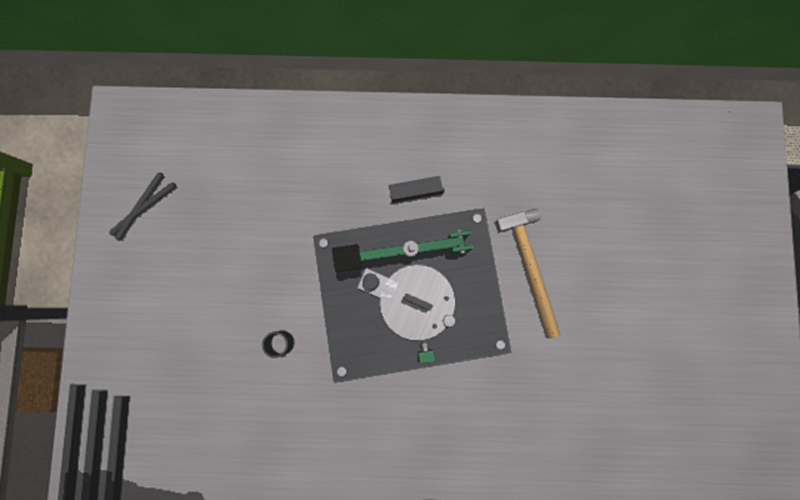

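View pics/side0.png

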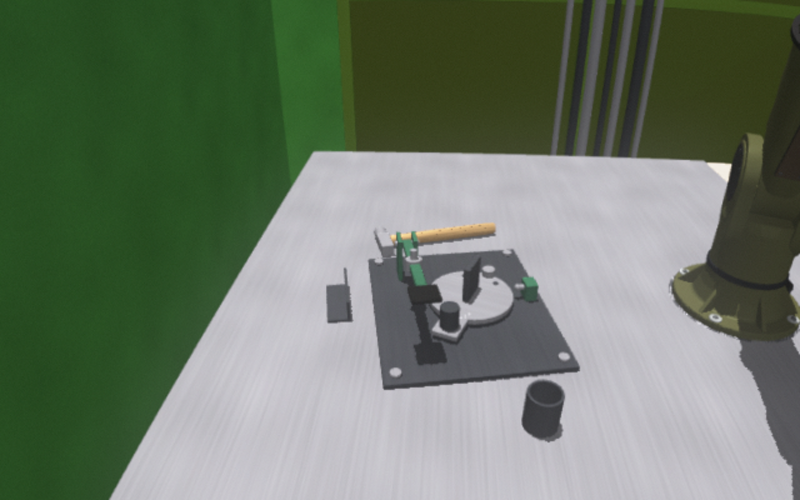

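The top view (800 px wide) shows the fixture corners at about (314,235), (484,208), (511,352) and (334,382). The disc is near (418,302), the boss at (371,282) and the black handle at (347,258). In the side view the bar is at (472,280), the boss at (450,315), the handle at (425,293) and the clamp is up.

```bash
python3 - <<'E'
from h import *
from scipy.optimize import least_squares
t=cam("top"); s=cam("side"); save(t,"z.png",(240,150,420,320),4)
F=[[170,190,10],[170,-170,10],[-130,-170,10],[-130,190,10]]
top=np.array([(314,235),(484,208),(511,352),(334,382)])/1.25
sd=np.array([(370,260),(516,251),(579,369),(384,386)])/1.25 # 170,-170 ; -130,-170 ; -130,190 ; 170,190
sF=[F[1],F[2],F[3],F[0]]
def W(p,P):
    c,q=np.cos(p[2]),np.sin(p[2]);P=np.array(P,float);return np.c_[p[0]+c*P[:,0]-q*P[:,1],p[1]+q*P[:,0]+c*P[:,1],P[:,2]]
f=lambda p:np.r_[(proj(t,W(p,F))-top).ravel(),(proj(s,W(p,sF))-sd).ravel()]
r=least_squares(f,[490,50,.15],x_scale=[100,100,1]);p=r.x;print(p,np.degrees(p[2]),r.fun.round(1))
boss=atz(t,np.array([371,282])/1.25,64);d=boss-W(p,[[0,0,0]])[0];print("boss",boss,np.hypot(*d[:2]),"ang rel fixture",np.arctan2(d[1],d[0])-p[2])
print("boss side",atz(s,np.array([450,304])/1.25,64))
pd=W(p,[[100,118,118],[0,0,91]]);print("paddle,barTop",pd,proj(t,pd)*1.25,proj(s,pd)*1.25)
print("paddle meas",atz(t,np.array([347,258])/1.25,118),atz(s,np.array([425,293])/1.25,118), "disc",atz(t,np.array([418,302])/1.25,26))
E
```

```text
[4.96953566e+02 3.76863511e+01 1.76397106e-01] 10.106809711240896 [-1.5 -1.1  0.1 -0.6 -0.7  0.7 -1.7 -0.4 -0.3 -1.7 -0.5 -2.1  2.1 -1.8
 -0.4 -0.8]
boss [531.78138723 126.66521153  64.        ] 95.55215714734894 ang rel fixture 1.0213139792121222
boss side [536.48915176 124.09110498  64.        ]
paddle,barTop [[574.6947184  171.40363954 118.        ]
 [496.95356608  37.68635106  91.        ]] [[345.41052039 256.62583441]
 [417.1004017  301.01288188]] [[425.2155463  292.16227531]
 [473.72427548 261.69624435]]
paddle meas [572.22758794 168.39464687 118.        ] [574.93512448 173.56665247 118.        ] disc [495.78756925  34.3042071   26.        ]
```

View pics/z.png

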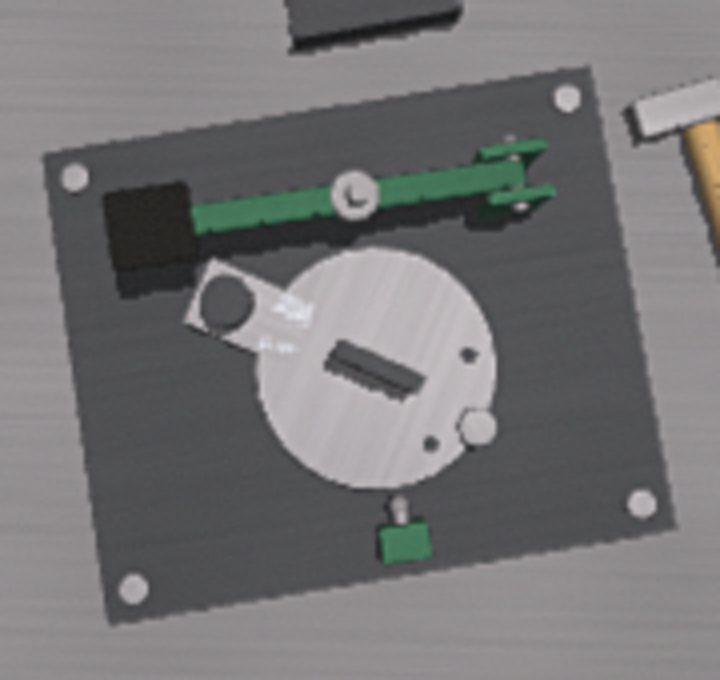

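>>> step_arm(
  plan=[
    {"dx": -28, "dy": -28, "az": 0},
    {"dx": -28, "dy": -28},
    {"dx": -28, "dy": -28},
    {"dx": -28, "dy": -28},
    {"dx": -28, "dy": -28},
    {"dx": -28, "dy": -28},
    {"dx": -28, "dy": -28},
    {"dx": -28, "dy": -28},
    {"dx": -28, "dy": -28},
    {"dx": -28, "dy": -28},
  ],
)

```text
validation failed for argument at $.pl...
```

>>> step_arm(
  plan=[
    {"az": 7, "jaw": 85},
    {"az": 7},
    {"az": 7},
    {"az": 7},
    {"az": 7},
    {"az": 7},
    {"az": 7},
    {"az": 7},
    {"az": 7},
    {"az": 7},
  ],
)

```text
validation failed for argument at $.pl...
```

```bash
cat > tgt.py <<'E'
import sys
from h import *
from scipy.spatial.transform import Rotation as Ro
# args: x y z jaw_yaw(deg)
x=[float(a) for a in sys.argv[1:5]]
s=manip.sense(); q=s["tcp_rot"]; R=Ro.from_quat([q[1],q[2],q[3],q[0]]).as_matrix()
yaw=np.degrees(np.arctan2(R[1,1],R[0,1]))
print("t",s["time_s"],"pos",np.round(s["ee_pos"],1),"yaw",yaw.round(1),"tilt",R[:,2].round(3),"F",np.round(s["wrist_force"],1),"M",np.round(s["ft_torque"],2),"w",s["gripper_width"],"q",np.round(s["joint_pos"],2))
print("d tool",(R.T@(np.array(x[:3])-s["ee_pos"])).round(1),"az",round((yaw-x[3]+90)%180-90,1))
E
python3 tgt.py 496 36 150 -22
```

```text
t 1.1 pos [156.3 605.1 198.7] yaw 75.5 tilt [-0. -0. -1.] F [-0.7 -0.2  0. ] M [-0.03  0.03  0.  ] w 85.67666930730887 q [-1.21  0.51 -0.24  1.5   0.13  1.15 -0.15]
d tool [-471.2 -466.1   48.7] az -82.5
```

>>> step_arm(
  plan=[
    {"ax": 0, "ay": 0, "az": 0, "dx": -28, "dy": -28, "dz": 0, "jaw": 85},
    {"ax": 0, "ay": 0, "az": 0, "dx": -28, "dy": -28, "dz": 0, "jaw": 85},
    {"ax": 0, "ay": 0, "az": 0, "dx": -28, "dy": -28, "dz": 0, "jaw": 85},
    {"ax": 0, "ay": 0, "az": 0, "dx": -28, "dy": -28, "dz": 0, "jaw": 85},
    {"ax": 0, "ay": 0, "az": 0, "dx": -28, "dy": -28, "dz": 0, "jaw": 85},
    {"ax": 0, "ay": 0, "az": 0, "dx": -28, "dy": -28, "dz": 0, "jaw": 85},
    {"ax": 0, "ay": 0, "az": 0, "dx": -28, "dy": -28, "dz": 0, "jaw": 85},
    {"ax": 0, "ay": 0, "az": 0, "dx": -28, "dy": -28, "dz": 0, "jaw": 85},
    {"ax": 0, "ay": 0, "az": 0, "dx": -28, "dy": -28, "dz": 0, "jaw": 85},
    {"ax": 0, "ay": 0, "az": 0, "dx": -28, "dy": -28, "dz": 0, "jaw": 85},
  ],
)

```text
time_s: 1.93
ee_pos: [358.7, 259.8, 195.7]
tcp_rot: [-0.002, 0.118, 0.993, 0.004]
wrist_force: [0.8, -0.5, 0.2]
gripper_width: 84.8
```

>>> step_arm(
  plan=[
    {"ax": 0, "ay": 0, "az": 7, "dx": 0, "dy": 0, "dz": 0, "jaw": 85},
    {"ax": 0, "ay": 0, "az": 7, "dx": 0, "dy": 0, "dz": 0, "jaw": 85},
    {"ax": 0, "ay": 0, "az": 7, "dx": 0, "dy": 0, "dz": 0, "jaw": 85},
    {"ax": 0, "ay": 0, "az": 7, "dx": 0, "dy": 0, "dz": 0, "jaw": 85},
    {"ax": 0, "ay": 0, "az": 7, "dx": 0, "dy": 0, "dz": 0, "jaw": 85},
    {"ax": 0, "ay": 0, "az": 7, "dx": 0, "dy": 0, "dz": 0, "jaw": 85},
    {"ax": 0, "ay": 0, "az": 7, "dx": 0, "dy": 0, "dz": 0, "jaw": 85},
    {"ax": 0, "ay": 0, "az": 7, "dx": 0, "dy": 0, "dz": 0, "jaw": 85},
    {"ax": 0, "ay": 0, "az": 7, "dx": 0, "dy": 0, "dz": 0, "jaw": 85},
    {"ax": 0, "ay": 0, "az": 7, "dx": 0, "dy": 0, "dz": 0, "jaw": 85},
  ],
)

```text
time_s: 2.77
ee_pos: [366.8, 246.4, 197.8]
tcp_rot: [-0.001, 0.678, 0.735, 0.003]
wrist_force: [0.2, -0.3, 0.3]
gripper_width: 85.2
```

```bash
python3 tgt.py 496 36 150 -22
```

```text
t 2.7667 pos [366.8 246.4 197.8] yaw 4.7 tilt [ 0.003  0.006 -1.   ] F [ 0.2 -0.3  0.3] M [ 0.03 -0.    0.01] w 85.19268085845077 q [-0.71  0.22  0.09  1.96 -0.03  0.95 -0.53]
d tool [-220.6  111.3   46.9] az 26.7
```

>>> step_arm(
  plan=[
    {"ax": 0, "ay": 0, "az": 0, "dx": -36, "dy": 18, "dz": 0, "jaw": 85},
    {"ax": 0, "ay": 0, "az": 0, "dx": -36, "dy": 18, "dz": 0, "jaw": 85},
    {"ax": 0, "ay": 0, "az": 0, "dx": -36, "dy": 18, "dz": 0, "jaw": 85},
    {"ax": 0, "ay": 0, "az": 0, "dx": -36, "dy": 18, "dz": 0, "jaw": 85},
    {"ax": 0, "ay": 0, "az": 0, "dx": -36, "dy": 18, "dz": 0, "jaw": 85},
    {"ax": 0, "ay": 0, "az": 0, "dx": -36, "dy": 18, "dz": 0, "jaw": 85},
    {"ax": 0, "ay": 0, "az": 7, "dx": 0, "dy": 0, "dz": 0, "jaw": 85},
    {"ax": 0, "ay": 0, "az": 7, "dx": 0, "dy": 0, "dz": 0, "jaw": 85},
    {"ax": 0, "ay": 0, "az": 7, "dx": 0, "dy": 0, "dz": 0, "jaw": 85},
    {"ax": 0, "ay": 0, "az": 6, "dx": 0, "dy": 0, "dz": 0, "jaw": 85},
  ],
)

```text
time_s: 3.6
ee_pos: [497.2, 29.8, 198.3]
tcp_rot: [-0.0, 0.834, 0.551, 0.006]
wrist_force: [0.5, 1.0, 0.1]
gripper_width: 84.8
```

```bash
python3 tgt.py 496 36 120 -22
```

```text
t 3.6 pos [497.2  29.8 198.3] yaw -23.1 tilt [ 0.01   0.008 -1.   ] F [0.5 1.  0.1] M [ 0.02  0.02 -0.05] w 84.84285208641184 q [-0.34  0.31  0.32  1.84 -0.12  0.99 -0.37]
d tool [ 4.4 -4.  78.3] az -1.1
```

>>> step_arm(
  plan=[
    {"ax": 0.3, "ay": -0.6, "az": -1, "dx": 4, "dy": -4, "dz": 25, "jaw": 85},
    {"ax": 0, "ay": 0, "az": 0, "dx": 0, "dy": 0, "dz": 25, "jaw": 85},
    {"ax": 0, "ay": 0, "az": 0, "dx": 0, "dy": 0, "dz": 25, "jaw": 85},
    {"ax": 0, "ay": 0, "az": 0, "dx": 0, "dy": 0, "dz": 0, "jaw": 85},
  ],
)

```text
time_s: 3.93
ee_pos: [498.2, 35.0, 123.4]
tcp_rot: [0.002, 0.832, 0.555, 0.004]
wrist_force: [-0.4, -0.3, 0.0]
gripper_width: 85.3
```

```bash
python3 tgt.py 496 36 45 -22; python3 - <<'E'
from h import *
a=cam("top");save(a,"a.png",(240,150,420,300),2);b=cam("side");save(b,"b.png",(290,150,450,300),2)
x,y=cv2.imread("pics/a.png"),cv2.imread("pics/b.png");cv2.imwrite("pics/ab1.png",np.hstack([x,y]))
E
```

```text
t 3.9333 pos [498.2  35.  123.4] yaw -22.6 tilt [ 0.008  0.    -1.   ] F [-0.4 -0.3  0. ] M [0.01 0.07 0.03] w 85.27875080655083 q [-0.33  0.4   0.29  1.95 -0.16  0.81 -0.34]
d tool [-0.2 -3.  78.4] az -0.6
```

View pics/ab1.png

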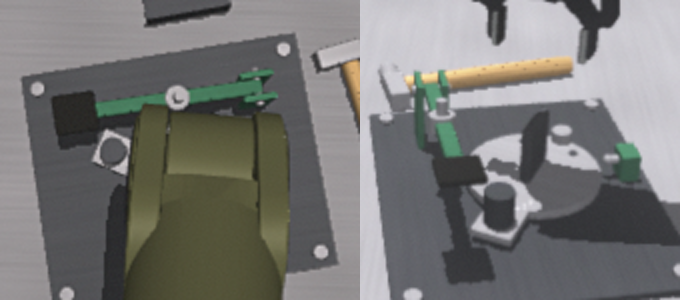

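The side crop shows the fingers at (495,40) and (585,55), on either side of the bar at (540,145) and with nothing in the way. I'll go down.

>>> step_arm(
  plan=[
    {"ax": 0, "ay": -0.4, "az": 0, "dx": 0, "dy": -3, "dz": 25, "jaw": 85},
    {"ax": 0, "ay": 0, "az": 0, "dx": 0, "dy": 0, "dz": 25, "jaw": 85},
    {"ax": 0, "ay": 0, "az": 0, "dx": 0, "dy": 0, "dz": 25, "jaw": 85},
    {"ax": 0, "ay": 0, "az": 0, "dx": 0, "dy": 0, "dz": 3, "jaw": 85},
    {"ax": 0, "ay": 0, "az": 0, "dx": 0, "dy": 0, "dz": 0, "jaw": 40},
    {"ax": 0, "ay": 0, "az": 0, "dx": 0, "dy": 0, "dz": 0, "jaw": 25},
    {"ax": 0, "ay": 0, "az": 0, "dx": 0, "dy": 0, "dz": 0, "jaw": 25},
    {"ax": 0, "ay": 0, "az": 0, "dx": 0, "dy": 0, "dz": 0, "jaw": 25},
  ],
  newtons=30,
)

```text
time_s: 4.7
ee_pos: [509.5, 35.8, 60.6]
tcp_rot: [0.01, 0.832, 0.554, 0.013]
wrist_force: [-0.1, 0.7, -0.5]
gripper_width: 38.1
```

```bash
python3 tgt.py 496 36 45 -22
```

```text
t 4.7 pos [509.5  35.8  60.6] yaw -22.7 tilt [ 0.032 -0.002 -0.999] F [-0.1  0.7 -0.5] M [ 0.05  0.02 -0.  ] w 38.12683023630006 q [-0.3   0.49  0.26  2.01 -0.2   0.62 -0.31]
d tool [ -5.2 -13.   15.2] az -0.7
```

>>> step_arm(
  plan=[
    {"ax": 1.7, "ay": -0.6, "az": -0.7, "dx": -5, "dy": -13, "dz": 0, "jaw": 60},
    {"ax": 0, "ay": 0, "az": 0, "dx": 0, "dy": 0, "dz": 0, "jaw": 60},
    {"ax": 0, "ay": 0, "az": 0, "dx": 0, "dy": 0, "dz": 0, "jaw": 60},
  ],
)

```text
time_s: 4.95
ee_pos: [497.9, 36.4, 63.9]
tcp_rot: [0.002, 0.829, 0.559, 0.003]
wrist_force: [0.5, -0.5, 0.6]
gripper_width: 60.2
```

```bash
python3 tgt.py 496 36 45 -22
```

```text
t 4.95 pos [497.9  36.4  63.9] yaw -22.0 tilt [ 0.007  0.    -1.   ] F [ 0.5 -0.5  0.6] M [ 0.06 -0.02 -0.  ] w 60.169297499036226 q [-0.3   0.49  0.26  2.02 -0.2   0.66 -0.3 ]
d tool [-1.1 -1.8 18.8] az 0.0
```

>>> step_arm(
  plan=[
    {"ax": 0.4, "ay": -0.2, "az": 0, "dx": -1, "dy": -2, "dz": 10, "jaw": 60},
    {"ax": 0, "ay": 0, "az": 0, "dx": 0, "dy": 0, "dz": 10, "jaw": 60},
    {"ax": 0, "ay": 0, "az": 0, "dx": 0, "dy": 0, "dz": 0, "jaw": 60},
  ],
)

```text
time_s: 5.2
ee_pos: [498.0, 36.4, 44.2]
tcp_rot: [0.001, 0.829, 0.559, 0.002]
wrist_force: [-0.4, 0.1, -0.6]
gripper_width: 60.0
```

```bash
python3 tgt.py 496 36 45 -22
```

```text
t 5.2 pos [498.   36.4  44.2] yaw -22.0 tilt [ 0.004  0.    -1.   ] F [-0.4  0.1 -0.6] M [0.05 0.02 0.02] w 59.97724094298917 q [-0.29  0.52  0.24  2.03 -0.21  0.61 -0.29]
d tool [-1.2 -1.7 -0.8] az -0.0
```

>>> step_arm(
  plan=[
    {"ax": 0, "ay": 0, "az": 0, "dx": -1, "dy": -1.5, "dz": 0, "jaw": 25},
    {"ax": 0, "ay": 0, "az": 0, "dx": 0, "dy": 0, "dz": 0, "jaw": 5},
    {"ax": 0, "ay": 0, "az": 0, "dx": 0, "dy": 0, "dz": 0, "jaw": 5},
    {"ax": 0, "ay": 0, "az": 0, "dx": 0, "dy": 0, "dz": 0, "jaw": 5},
    {"ax": 0, "ay": 0, "az": 0, "dx": 0, "dy": 0, "dz": 0, "jaw": 5},
    {"ax": 0, "ay": 0, "az": 0, "dx": 0, "dy": 0, "dz": 0, "jaw": 5},
  ],
  newtons=30,
)

```text
time_s: 5.7
ee_pos: [498.7, 34.9, 44.1]
tcp_rot: [0.003, 0.83, 0.558, 0.003]
wrist_force: [1.2, 0.5, -2.6]
gripper_width: 11.1
```

```bash
python3 tgt.py 496 36 45 -22
```

```text
t 5.7 pos [498.7  34.9  44.1] yaw -22.1 tilt [ 0.008 -0.001 -1.   ] F [ 1.2  0.5 -2.6] M [ 0.14  0.09 -0.07] w 11.116806698386032 q [-0.29  0.52  0.25  2.04 -0.21  0.6  -0.29]
d tool [ 0.  -3.  -0.9] az -0.1
```

>>> step_arm(
  plan=[
    {"ax": 0, "ay": 0, "az": 4, "dx": 0, "dy": 0, "dz": 0, "jaw": 5},
    {"ax": 0, "ay": 0, "az": 5, "dx": 0, "dy": 0, "dz": 0, "jaw": 5},
    {"ax": 0, "ay": 0, "az": 5, "dx": 0, "dy": 0, "dz": 0, "jaw": 5},
    {"ax": 0, "ay": 0, "az": 5, "dx": 0, "dy": 0, "dz": 0, "jaw": 5},
    {"ax": 0, "ay": 0, "az": 5, "dx": 0, "dy": 0, "dz": 0, "jaw": 5},
    {"ax": 0, "ay": 0, "az": 0, "dx": 0, "dy": 0, "dz": 0, "jaw": 5},
  ],
  newtons=60,
)

```text
time_s: 6.2
ee_pos: [498.5, 35.0, 44.2]
tcp_rot: [0.002, 0.931, 0.365, 0.004]
wrist_force: [0.5, -0.9, -2.1]
gripper_width: 10.5
```

```bash
python3 tgt.py 497 36 45 -80
```

```text
t 6.2 pos [498.5  35.   44.2] yaw -47.1 tilt [ 0.008 -0.001 -1.   ] F [ 0.5 -0.9 -2.1] M [-0.09 -0.03 -0.03] w 10.534088040435142 q [-0.37  0.53  0.38  2.04 -0.32  0.62 -0.6 ]
d tool [-0.5 -1.8 -0.8] az 32.9
```

>>> step_arm(
  plan=[
    {"ax": 0, "ay": 0, "az": 5, "dx": 0, "dy": 0, "dz": 0, "jaw": 5},
    {"ax": 0, "ay": 0, "az": 5, "dx": 0, "dy": 0, "dz": 0, "jaw": 5},
    {"ax": 0, "ay": 0, "az": 5, "dx": 0, "dy": 0, "dz": 0, "jaw": 5},
    {"ax": 0, "ay": 0, "az": 5, "dx": 0, "dy": 0, "dz": 0, "jaw": 5},
    {"ax": 0, "ay": 0, "az": 5, "dx": 0, "dy": 0, "dz": 0, "jaw": 5},
    {"ax": 0, "ay": 0, "az": 4, "dx": 0, "dy": 0, "dz": 0, "jaw": 5},
  ],
  newtons=80,
)

```text
time_s: 6.7
ee_pos: [498.5, 35.1, 44.3]
tcp_rot: [0.001, 0.992, 0.122, 0.004]
wrist_force: [-0.2, -2.1, -3.4]
gripper_width: 9.4
```

```bash
python3 tgt.py 497 36 45 -80
```

```text
t 6.7 pos [498.5  35.1  44.3] yaw -75.9 tilt [ 0.008 -0.002 -1.   ] F [-0.2 -2.1 -3.4] M [-0.21 -0.08  0.25] w 9.420395849006091 q [-0.47  0.56  0.53  2.04 -0.45  0.65 -0.97]
d tool [-1.2 -1.2 -0.7] az 4.1
```

>>> step_arm(
  plan=[
    {"ax": 0, "ay": 0, "az": 2, "dx": 0, "dy": 0, "dz": 0, "jaw": 5},
    {"ax": 0, "ay": 0, "az": 2, "dx": 0, "dy": 0, "dz": 0, "jaw": 5},
    {"ax": 0, "ay": 0, "az": 0, "dx": 0, "dy": 0, "dz": 0, "jaw": 5},
  ],
)

```text
time_s: 6.95
ee_pos: [498.4, 35.2, 44.3]
tcp_rot: [0.002, 0.996, 0.089, 0.004]
wrist_force: [0.7, -1.5, -1.2]
gripper_width: 9.5
```

```bash
python3 tgt.py 497 36 45 -80
```

```text
t 6.95 pos [498.4  35.2  44.3] yaw -79.7 tilt [ 0.008 -0.003 -1.   ] F [ 0.7 -1.5 -1.2] M [-0.17 -0.08  0.19] w 9.543388161989176 q [-0.49  0.57  0.55  2.04 -0.47  0.65 -1.02]
d tool [-1.3 -1.1 -0.7] az 0.3
```

>>> step_arm(
  plan=[
    {"ax": 0, "ay": 0, "az": 2, "dx": 0, "dy": 0, "dz": 0, "jaw": 5},
    {"ax": 0, "ay": 0, "az": 2, "dx": 0, "dy": 0, "dz": 0, "jaw": 5},
    {"ax": 0, "ay": 0, "az": 0, "dx": 0, "dy": 0, "dz": 0, "jaw": 5},
  ],
)

```text
time_s: 7.2
ee_pos: [498.5, 35.1, 44.4]
tcp_rot: [0.002, 0.998, 0.059, 0.004]
wrist_force: [0.0, -2.2, -2.2]
gripper_width: 9.4
```

```bash
python3 tgt.py 497 36 45 -80
```

```text
t 7.2 pos [498.5  35.1  44.4] yaw -83.3 tilt [ 0.008 -0.004 -1.   ] F [ 0.  -2.2 -2.2] M [-0.4  -0.14  1.67] w 9.363376106939624 q [-0.5   0.57  0.57  2.04 -0.48  0.66 -1.07]
d tool [-1.4 -1.1 -0.7] az -3.3
```

The moment rose to 1.67 N·m at jaw yaw -83°, so the plate is against its stop. I'll ease off, open, lift and look.

>>> step_arm(
  plan=[
    {"ax": 0, "ay": 0, "az": -2, "dx": 0, "dy": 0, "dz": 0, "jaw": 5},
    {"ax": 0, "ay": 0, "az": 0, "dx": 0, "dy": 0, "dz": 0, "jaw": 45},
    {"ax": 0, "ay": 0, "az": 0, "dx": 0, "dy": 0, "dz": 0, "jaw": 45},
    {"ax": 0, "ay": 0, "az": 0, "dx": 0, "dy": 0, "dz": 0, "jaw": 45},
    {"ax": 0, "ay": 0, "az": 0, "dx": 0, "dy": 0, "dz": -25, "jaw": 45},
    {"ax": 0, "ay": 0, "az": 0, "dx": 0, "dy": 0, "dz": -30, "jaw": 45},
    {"ax": 0, "ay": 0, "az": 0, "dx": 0, "dy": 0, "dz": -30, "jaw": 45},
    {"ax": 0, "ay": 0, "az": 0, "dx": 0, "dy": 0, "dz": -30, "jaw": 0},
    {"ax": 0, "ay": 0, "az": 0, "dx": 0, "dy": 0, "dz": 0, "jaw": 0},
  ],
  newtons=60,
)

```text
time_s: 7.95
ee_pos: [495.4, 35.8, 162.9]
tcp_rot: [0.001, 0.998, 0.071, 0.001]
wrist_force: [0.5, 0.8, 0.3]
gripper_width: 21.4
```

```bash
python3 tgt.py 574 172 150 -80; python3 - <<'E'
from h import *
a=cam("top");save(a,"a.png",(240,150,420,300),2);b=cam("side");save(b,"b.png",(290,150,450,300),2)
x,y=cv2.imread("pics/a.png"),cv2.imread("pics/b.png");cv2.imwrite("pics/ab2.png",np.hstack([x,y]))
E
```

```text
t 7.95 pos [495.4  35.8 162.9] yaw -81.9 tilt [ 0.001 -0.001 -1.   ] F [0.5 0.8 0.3] M [-0.04 -0.07 -0.04] w 21.376394374725557 q [-0.61  0.41  0.69  1.89 -0.32  0.95 -1.19]
d tool [  97.  -123.8   12.8] az -1.9
```

View pics/ab2.png

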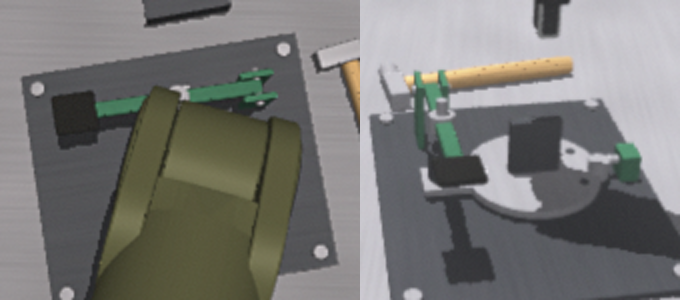

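The plate is seated: the ear and boss are under the clamp arm, the lug is at the pin around (600,158), and the clamp is up. Next I'll move over the handle with the fingers shut.

>>> step_arm(
  plan=[
    {"ax": 0, "ay": 0, "az": 0, "dx": 24, "dy": -31, "dz": 0, "jaw": 0},
    {"ax": 0, "ay": 0, "az": 0, "dx": 24, "dy": -31, "dz": 0, "jaw": 0},
    {"ax": 0, "ay": 0, "az": 0, "dx": 24, "dy": -31, "dz": 0, "jaw": 0},
    {"ax": 0, "ay": 0, "az": 0, "dx": 24, "dy": -31, "dz": 0, "jaw": 0},
    {"ax": 0, "ay": 0, "az": 0, "dx": 0, "dy": 0, "dz": 0, "jaw": 0},
  ],
)

```text
time_s: 8.47
ee_pos: [569.9, 176.7, 153.3]
tcp_rot: [-0.001, 0.998, 0.066, -0.005]
wrist_force: [0.1, 1.6, -0.1]
gripper_width: -0.1
```

```bash
python3 tgt.py 574.5 172 130 -80
```

```text
t 8.4667 pos [569.9 176.7 153.3] yaw -82.5 tilt [-0.011  0.002 -1.   ] F [ 0.1  1.6 -0.1] M [ 0.07  0.01 -0.03] w -0.0778404962463026 q [-0.73  0.58  0.65  1.64 -0.39  1.06 -1.4 ]
d tool [ 4.1  5.3 23.2] az -2.5
```

>>> step_arm(
  plan=[
    {"ax": -0.2, "ay": 0.6, "az": 0, "dx": 4, "dy": 5, "dz": 12, "jaw": 0},
    {"ax": 0, "ay": 0, "az": 0, "dx": 0, "dy": 0, "dz": 12, "jaw": 0},
    {"ax": 0, "ay": 0, "az": 0, "dx": 0, "dy": 0, "dz": 0, "jaw": 0},
  ],
)

```text
time_s: 8.72
ee_pos: [573.0, 175.9, 122.7]
tcp_rot: [0.0, 0.998, 0.068, -0.003]
wrist_force: [-0.8, 0.3, -0.1]
gripper_width: -0.2
```

```bash
python3 tgt.py 574.5 172 118 -80; python3 - <<'E'
from h import *
a=cam("top");save(a,"a.png",(240,150,420,300),2);b=cam("side");save(b,"b.png",(290,150,450,300),2)
x,y=cv2.imread("pics/a.png"),cv2.imread("pics/b.png");cv2.imwrite("pics/ab3.png",np.hstack([x,y]))
E
```

```text
t 8.7167 pos [573.  175.9 122.7] yaw -82.2 tilt [-0.006 -0.001 -1.   ] F [-0.8  0.3 -0.1] M [0.03 0.05 0.02] w -0.2304845565722868 q [-0.72  0.61  0.63  1.68 -0.41  1.   -1.38]
d tool [1.  4.  4.7] az -2.2
```

View pics/ab3.png

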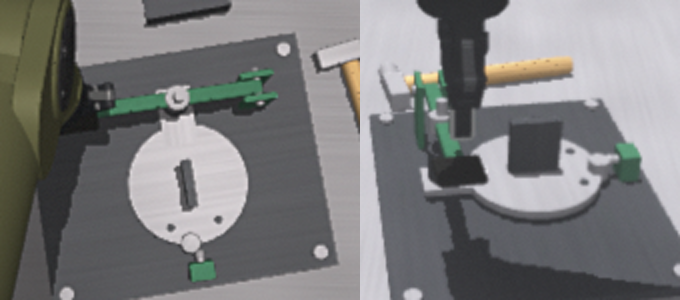

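```bash
python3 - <<'E'
from h import *
s=manip.sense();P=np.array(s["ee_pos"])
for n,o,k in(("top",(240,150),0),("side",(290,150),360)):
    c=cam(n);print(n,[((proj(c,P+[0,0,dz])[0]-o)*2+[k,0]).round() for dz in(0,20,60)], ((proj(c,[574.7,171.4,118])[0]-o)*2+[k,0]).round())
    if n=="side": save(c,"s4.png",(310,150,410,260),6)
E
```

```text
top [array([ 69., 111.]), array([ 66., 109.]), array([ 62., 105.])] [ 73. 111.]
side [array([461., 164.]), array([461., 145.]), array([462., 107.])] [460. 167.]
```

View pics/s4.png

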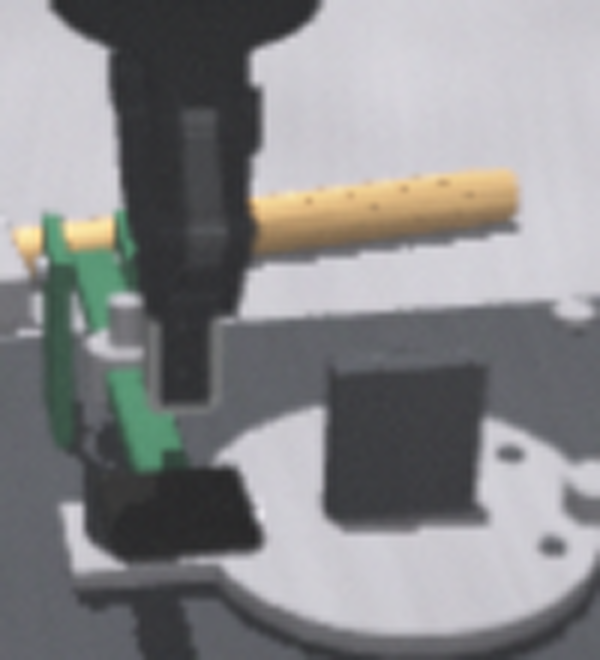

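The fingertip shows about 14 px higher than the measured TCP projects to, roughly 25–30 mm of height. I'll go down in small steps and judge contact by force.

>>> step_arm(
  plan=[
    {"ax": 0, "ay": 0.3, "az": 0, "dx": 1, "dy": 4, "dz": 4, "jaw": 0},
    {"ax": 0, "ay": 0, "az": 0, "dx": 0, "dy": 0, "dz": 4, "jaw": 0},
    {"ax": 0, "ay": 0, "az": 0, "dx": 0, "dy": 0, "dz": 4, "jaw": 0},
    {"ax": 0, "ay": 0, "az": 0, "dx": 0, "dy": 0, "dz": 0, "jaw": 0},
  ],
)

```text
time_s: 9.25
ee_pos: [577.8, 169.5, 115.7]
tcp_rot: [-0.001, 0.998, 0.066, 0.004]
wrist_force: [0.3, 0.1, -0.4]
gripper_width: 0.2
```

```bash
python3 tgt.py 574.5 172 118 -80; python3 - <<'E'
from h import *
c=cam("side"); print([np.round(r["box"]) for r in spotter.search_frame("side","paddle")[:2]]); save(c,"s5.png",(310,150,410,260),5)
E
```

```text
t 9.25 pos [577.8 169.5 115.7] yaw -82.4 tilt [ 0.008  0.002 -1.   ] F [ 0.3  0.1 -0.4] M [0.03 0.03 0.01] w 0.15502582607903537 q [-0.7   0.61  0.63  1.7  -0.42  0.96 -1.36]
d tool [-2.9 -2.9 -2.3] az -2.4
[array([341., 219.,  36.,  53.])]
```

View pics/s5.png

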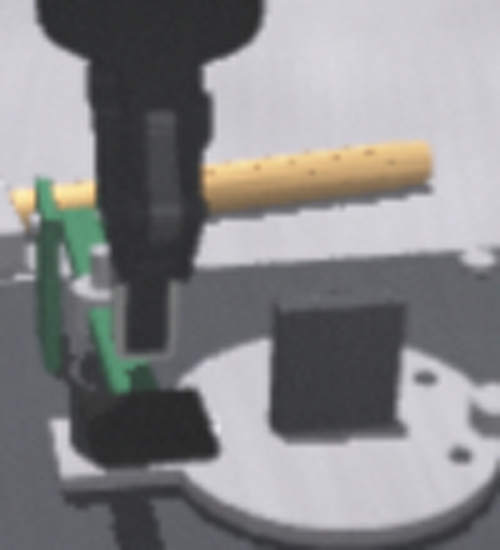

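>>> step_arm(
  plan=[
    {"ax": -0.1, "ay": -0.4, "az": 0, "dx": -2, "dy": -2, "dz": 5, "jaw": 0},
    {"ax": 0, "ay": 0, "az": 0, "dx": 0, "dy": 0, "dz": 4, "jaw": 0},
    {"ax": 0, "ay": 0, "az": 0, "dx": 0, "dy": 0, "dz": 0, "jaw": 0},
  ],
)

```text
time_s: 9.6
ee_pos: [575.9, 171.9, 106.9]
tcp_rot: [0.0, 0.998, 0.066, 0.001]
wrist_force: [0.1, 0.1, -0.0]
gripper_width: -0.1
```

>>> step_arm(
  plan=[
    {"ax": 0, "ay": 0, "az": 0, "dx": 0, "dy": 0, "dz": 3, "jaw": 0},
    {"ax": 0, "ay": 0, "az": 0, "dx": 0, "dy": 0, "dz": 3, "jaw": 0},
    {"ax": 0, "ay": 0, "az": 0, "dx": 0, "dy": 0, "dz": 0, "jaw": 0},
  ],
)

```text
time_s: 9.85
ee_pos: [575.7, 172.4, 99.9]
tcp_rot: [0.0, 0.998, 0.066, 0.001]
wrist_force: [-0.1, -0.1, -0.4]
gripper_width: -0.1
```

```bash
python3 tgt.py 574.5 172 90 -80
```

```text
t 9.85 pos [575.7 172.4  99.9] yaw -82.4 tilt [ 0.002 -0.    -1.   ] F [-0.1 -0.1 -0.4] M [-0.02  0.01  0.03] w -0.11895013154775914 q [-0.7   0.63  0.62  1.71 -0.44  0.94 -1.35]
d tool [-1.3  0.2  9.9] az -2.4
```

>>> step_arm(
  plan=[
    {"ax": 0, "ay": 0, "az": 0, "dx": -1, "dy": 0, "dz": 3, "jaw": 0},
    {"ax": 0, "ay": 0, "az": 0, "dx": 0, "dy": 0, "dz": 3, "jaw": 0},
    {"ax": 0, "ay": 0, "az": 0, "dx": 0, "dy": 0, "dz": 0, "jaw": 0},
  ],
)

```text
time_s: 10.1
ee_pos: [574.6, 172.2, 93.2]
tcp_rot: [0.0, 0.998, 0.066, 0.001]
wrist_force: [-0.7, 0.1, -0.5]
gripper_width: -0.3
```

```bash
python3 tgt.py 574.5 172 90 -80;  python3 - <<'E'
from h import *
c=cam("side"); P=np.array(manip.sense()["ee_pos"]);print((proj(c,[P,P+[0,0,30],P-[0,40,0]])-[310,150])*5); save(c,"s6.png",(310,150,410,260),5)
E
```

```text
t 10.1 pos [574.6 172.2  93.2] yaw -82.4 tilt [ 0.002 -0.    -1.   ] F [-0.7  0.1 -0.5] M [-0.02 -0.01  0.03] w -0.33322879051848003 q [-0.7   0.64  0.61  1.72 -0.44  0.92 -1.35]
d tool [-0.2  0.2  3.2] az -2.4
[[150.12049784 474.48478464]
 [150.97508068 407.63564638]
 [153.69120293 413.47235928]]
```

View pics/s6.png

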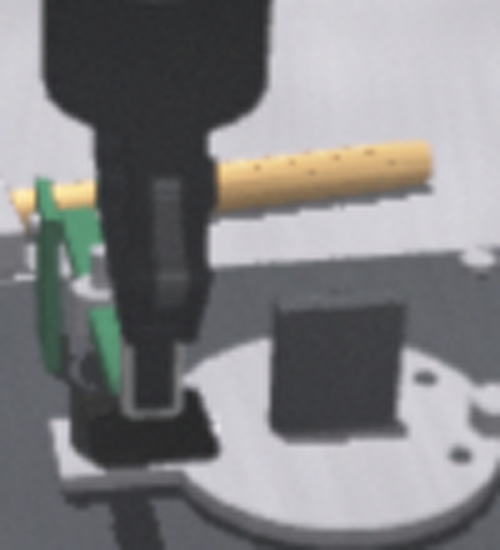

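Now the tip, at (152,413), is over the paddle and just above its centre. This fits a tip about 27 mm above the reported TCP, so I expect contact near a reported z of 90.

>>> step_arm(
  plan=[
    {"ax": 0, "ay": 0, "az": 0, "dx": 0, "dy": 0, "dz": 3, "jaw": 0},
    {"ax": 0, "ay": 0, "az": 0, "dx": 0, "dy": 0, "dz": 0, "jaw": 0},
  ],
)

```text
time_s: 10.32
ee_pos: [574.8, 172.2, 90.3]
tcp_rot: [0.0, 0.998, 0.066, 0.001]
wrist_force: [-1.0, 0.6, -0.4]
gripper_width: 0.1
```

>>> step_arm(
  plan=[
    {"ax": 0, "ay": 0, "az": 0, "dx": 0, "dy": 0, "dz": 3, "jaw": 0},
    {"ax": 0, "ay": 0, "az": 0, "dx": 0, "dy": 0, "dz": 0, "jaw": 0},
  ],
)

```text
time_s: 10.48
ee_pos: [575.4, 172.1, 87.3]
tcp_rot: [0.0, 0.998, 0.066, 0.002]
wrist_force: [-1.5, 1.0, 2.5]
gripper_width: -0.3
```

>>> step_arm(
  plan=[
    {"ax": 0, "ay": 0, "az": 0, "dx": 0, "dy": 0, "dz": 3, "jaw": 0},
    {"ax": 0, "ay": 0, "az": 0, "dx": 0, "dy": 0, "dz": 0, "jaw": 0},
  ],
)

```text
time_s: 10.65
ee_pos: [575.6, 172.3, 84.5]
tcp_rot: [-0.0, 0.998, 0.066, 0.002]
wrist_force: [-0.5, -0.3, 2.1]
gripper_width: 0.1
```

>>> step_arm(
  plan=[
    {"ax": 0, "ay": 0, "az": 0, "dx": 0, "dy": 0, "dz": 3, "jaw": 0},
    {"ax": 0, "ay": 0, "az": 0, "dx": 0, "dy": 0, "dz": 0, "jaw": 0},
  ],
)

```text
time_s: 10.82
ee_pos: [575.8, 172.6, 81.5]
tcp_rot: [-0.0, 0.998, 0.067, 0.002]
wrist_force: [-0.9, 0.5, 1.8]
gripper_width: -0.1
```

Contact came at about z 89, with roughly 2 N on the tool. The pad should meet the boss near 63, and about 54 should give 10 N.

>>> step_arm(
  plan=[
    {"ax": 0, "ay": 0, "az": 0, "dx": 0, "dy": 0, "dz": 3, "jaw": 0},
    {"ax": 0, "ay": 0, "az": 0, "dx": 0, "dy": 0, "dz": 3, "jaw": 0},
    {"ax": 0, "ay": 0, "az": 0, "dx": 0, "dy": 0, "dz": 3, "jaw": 0},
    {"ax": 0, "ay": 0, "az": 0, "dx": 0, "dy": 0, "dz": 0, "jaw": 0},
  ],
)

```text
time_s: 11.15
ee_pos: [575.9, 173.7, 71.8]
tcp_rot: [-0.001, 0.998, 0.067, 0.002]
wrist_force: [0.2, 1.0, 2.7]
gripper_width: 0.2
```

>>> step_arm(
  plan=[
    {"ax": 0, "ay": 0, "az": 0, "dx": 0, "dy": 0, "dz": 3, "jaw": 0},
    {"ax": 0, "ay": 0, "az": 0, "dx": 0, "dy": 0, "dz": 0, "jaw": 0},
  ],
)

```text
time_s: 11.32
ee_pos: [576.0, 173.8, 68.3]
tcp_rot: [-0.001, 0.998, 0.067, 0.002]
wrist_force: [-1.1, 1.1, 3.2]
gripper_width: 0.1
```

```bash
python3 tgt.py 575 173 54 -80
```

```text
t 11.3167 pos [576.  173.8  68.3] yaw -82.3 tilt [ 0.005  0.002 -1.   ] F [-1.1  1.1  3.2] M [ 0.2   0.14 -0.04] w 0.14774299531276522 q [-0.69  0.67  0.59  1.74 -0.47  0.87 -1.33]
d tool [-1.1  0.7 14.3] az -2.3
```

>>> step_arm(
  plan=[
    {"ax": 0, "ay": 0, "az": 0, "dx": 0, "dy": 0, "dz": 3, "jaw": 0},
    {"ax": 0, "ay": 0, "az": 0, "dx": 0, "dy": 0, "dz": 0, "jaw": 0},
  ],
)

```text
time_s: 11.48
ee_pos: [576.1, 173.8, 65.0]
tcp_rot: [-0.001, 0.998, 0.067, 0.002]
wrist_force: [-0.9, 0.4, 2.4]
gripper_width: 0.0
```

>>> step_arm(
  plan=[
    {"ax": 0, "ay": 0, "az": 0, "dx": 0, "dy": 0, "dz": 2, "jaw": 0},
    {"ax": 0, "ay": 0, "az": 0, "dx": 0, "dy": 0, "dz": 0, "jaw": 0},
  ],
)

```text
time_s: 11.65
ee_pos: [576.1, 173.9, 62.8]
tcp_rot: [-0.001, 0.998, 0.067, 0.002]
wrist_force: [-0.4, 0.8, 2.3]
gripper_width: -0.4
```

>>> step_arm(
  plan=[
    {"ax": 0, "ay": 0, "az": 0, "dx": 0, "dy": 0, "dz": 2, "jaw": 0},
    {"ax": 0, "ay": 0, "az": 0, "dx": 0, "dy": 0, "dz": 0, "jaw": 0},
  ],
)

```text
time_s: 11.82
ee_pos: [576.1, 174.1, 60.7]
tcp_rot: [-0.001, 0.998, 0.067, 0.002]
wrist_force: [-0.6, 1.7, 3.0]
gripper_width: -0.2
```

>>> step_arm(
  plan=[
    {"ax": 0, "ay": 0, "az": 0, "dx": 0, "dy": 0, "dz": 1.5, "jaw": 0},
    {"ax": 0, "ay": 0, "az": 0, "dx": 0, "dy": 0, "dz": 0, "jaw": 0},
  ],
)

```text
time_s: 11.98
ee_pos: [576.1, 174.2, 59.2]
tcp_rot: [-0.001, 0.998, 0.067, 0.003]
wrist_force: [-1.5, 0.9, 5.2]
gripper_width: 0.1
```

>>> step_arm(
  plan=[
    {"ax": 0, "ay": 0, "az": 0, "dx": 0, "dy": 0, "dz": 1.5, "jaw": 0},
    {"ax": 0, "ay": 0, "az": 0, "dx": 0, "dy": 0, "dz": 0, "jaw": 0},
    {"ax": 0, "ay": 0, "az": 0, "dx": 0, "dy": 0, "dz": 0, "jaw": 0},
  ],
)

```text
time_s: 12.23
ee_pos: [576.2, 174.2, 58.5]
tcp_rot: [-0.002, 0.998, 0.067, 0.003]
wrist_force: [-1.5, 0.9, 5.5]
gripper_width: -0.2
```

```bash
python3 tgt.py 575 173 54 -80;  python3 - <<'E'
from h import *
c=cam("top"); save(c,"a.png",(240,150,420,300),2); c=cam("side"); save(c,"b.png",(310,170,410,270),3);x,y=cv2.imread("pics/a.png"),cv2.imread("pics/b.png");cv2.imwrite("pics/ab7.png",np.hstack([x,y]))
print(np.round(manip.sense()["wrist_force"],1))
E
```

```text
t 12.2333 pos [576.2 174.2  58.5] yaw -82.3 tilt [ 0.005  0.004 -1.   ] F [-1.5  0.9  5.5] M [0.22 0.33 0.02] w -0.15283651684656338 q [-0.68  0.68  0.58  1.75 -0.48  0.85 -1.32]
d tool [-1.3  1.1  4.5] az -2.3
[-1.8  0.8  5.6]
```

View pics/ab7.png

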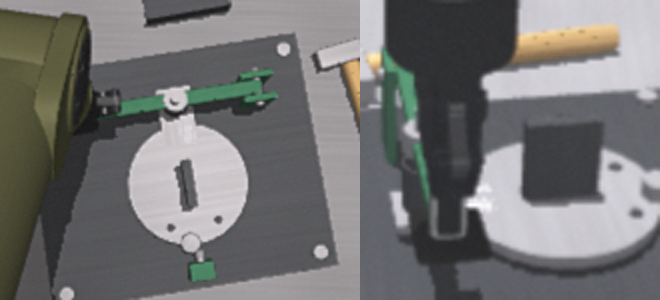

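The force stepped to about 5.5 N, so the pad met the boss near z 60. In the pictures the boss sits under the pad and the finger tip is on the handle. I need about 8 mm more, to near z 51.5 and about 8 N.

>>> step_arm(
  plan=[
    {"ax": 0, "ay": 0, "az": 0, "dx": 0, "dy": 0, "dz": 2, "jaw": 0},
    {"ax": 0, "ay": 0, "az": 0, "dx": 0, "dy": 0, "dz": 2, "jaw": 0},
    {"ax": 0, "ay": 0, "az": 0, "dx": 0, "dy": 0, "dz": 0, "jaw": 0},
  ],
)

```text
time_s: 12.58
ee_pos: [576.1, 174.3, 55.7]
tcp_rot: [-0.002, 0.998, 0.067, 0.003]
wrist_force: [-1.9, 1.7, 6.5]
gripper_width: 0.1
```

>>> step_arm(
  plan=[
    {"ax": 0, "ay": 0, "az": 0, "dx": 0, "dy": 0, "dz": 1.5, "jaw": 0},
    {"ax": 0, "ay": 0, "az": 0, "dx": 0, "dy": 0, "dz": 0, "jaw": 0},
    {"ax": 0, "ay": 0, "az": 0, "dx": 0, "dy": 0, "dz": 0, "jaw": 0},
  ],
)

```text
time_s: 12.83
ee_pos: [576.2, 174.4, 55.4]
tcp_rot: [-0.003, 0.998, 0.067, 0.003]
wrist_force: [-2.6, 0.8, 5.2]
gripper_width: -0.0
```

>>> step_arm(
  plan=[
    {"ax": 0, "ay": 0, "az": 0, "dx": 0, "dy": 0, "dz": 2.5, "jaw": 0},
    {"ax": 0, "ay": 0, "az": 0, "dx": 0, "dy": 0, "dz": 2.5, "jaw": 0},
    {"ax": 0, "ay": 0, "az": 0, "dx": 0, "dy": 0, "dz": 1, "jaw": 0},
  ],
)

```text
time_s: 13.08
ee_pos: [576.2, 174.5, 50.9]
tcp_rot: [-0.003, 0.998, 0.067, 0.004]
wrist_force: [-1.3, 1.0, 7.9]
gripper_width: 0.1
```

```bash
python3 - <<'E'
from h import *
for i in range(6): cam("side"); s=manip.sense(); print(s["time_s"],np.round(s["ee_pos"],1),np.round(s["wrist_force"],1))
E
```

```text
13.1333 [576.2 174.5  50.9] [-1.6  0.8  7.5]
13.1833 [576.2 174.5  50.9] [-1.4  1.7  7.4]
13.2333 [576.2 174.5  51. ] [-2.   1.4  8.2]
13.2833 [576.2 174.5  51. ] [-1.7  0.6  7.1]
13.3333 [576.2 174.5  51.1] [-2.5  0.2  8. ]
13.3833 [576.2 174.5  51. ] [-1.8  0.6  8. ]
```

The hold is steady at z 51, about 9 mm past boss contact, with roughly 7.7 N on the handle. I'm handing in.

```bash
python3 -c "
from station import manip
print(manip.job_done())"
```

```text
the job is handed in; nothing more can be done
None
```

I turned the index plate clockwise by its bar until it clicked home, then pressed the clamp handle with shut fingers and handed in at about 13.4 s while still holding it.

- **Plate:** the moment rose from about 0.2 to 1.67 N·m, which I took as the stop. After I let go, the pictures showed the boss under the pad and the clamp still up.
- **Clamp:** the handle force stepped from about 3 to 5.5 N when the pad met the boss. I then pressed about 9 mm further, which works out to roughly 4 mm of spindle travel and 10 N on the boss. Over the last 0.3 s the height held at 51 mm and the force stayed between 7.1 and 8.2 N, against the expected 8 N or so. I could not read the spindle itself.
- **Bystanders:** the arm met nothing on the way, and the hammer and angle offcut looked unmoved in the later crops. The tube was outside those crops, so I did not check it again.
- **Disagreement:** the fingertips showed about 27 mm higher in the side camera than the reported TCP. Contact with the handle came at a reported 89 mm instead of 118 mm, which matches that offset. I never found the cause, so I judged the pressing by force steps and relative travel.

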